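# Feel the valve cavities for a leftover seat ring, then press the new cartridge home

### The arm

A 6-joint arm with a two-finger parallel gripper is mounted at the origin on a cart in front of the work surface, level with it; the furniture and walls round the work are solid. World frame = base frame: x ahead of the robot, y to its left, z up, the work surface at z = 0. Lengths are in mm, angles in rad, forces in N, time in s.
With the tool pointing down it reaches from about 350 to 775 mm from the base axis. Payload 7.3 kg.
Tool frame: the origin (TCP) lies at the centre of the arm's flange, where the gripper is bolted on; the fingertips stand 178 mm ahead of it and the grasp point (between the pads) lies manip.hold_point_z ahead of it (manip.hold_point_z is the distance from the TCP to the grasp point, in mm); y points along the fingers, x is the direction in which the jaws open and shut, and the axes are right-handed (so a half turn about y gives the same grasp; the last joint's range is limited). The gripper opens to 92 mm and grips with 3 to 60 N. Pads are 19 mm wide; open, the fingers measure 130 mm over their backs; the gripper's body (75 mm by 190 mm) begins 47 mm behind the grasp point.
Start: joints at [-1.262, 0.342, 1.524, -0, 1.275, -0.146], TCP at [230.642, -471.627, 404.741] pointing down, gripper open.
Joint ranges: [-2.53, 2.53], [-0.77, 2.02], [0.04, 2.7], [-1, 4.14], [0.28, 2.66], [-3.11, 3.11]. Speed limits (rad/s): [2.57, 2.57, 3.14, 3.14, 3.14, 3.14].

### API

Orientations are given as a unit quaternion [x, y, z, w].
In Python, from plant import manip gives the robot as it stands.
- The arm moves only by the tool arm_command, never from a script. Its argument "motion" is a list of rows, each a list of 5 numbers: the gripper's target within -1 to 1 (fully open at 1, half-way at 0, shut at -1), then the shift along the tool's x, y, z in mm, then the turn about the tool's y in degrees. A call has 1 to 8 rows; each row shifts and turns the commanded pose from where the row before left it, along the tool's axes as they then stand; what a row does not reach is not made up. A row lasts 1/12 s, in which the tool goes at most 41.7 mm and 7.16 degrees, less where a joint would pass 70% of its speed; a pose out of reach is approached as far as the arm can. A call with a gripper value outside its range is refused whole. The fingers move at their own pace and stop on an object; "squeeze" is the grip in N (left out, the last holds). Time passes only in rows, so rows that do not move let the fingers close. It gives the time, the measured TCP pose, the force and the opening at its end, in the units of the state.
- manip.sense(): the state, without advancing time (a new reading comes with each control period).
- manip.grab_frame(name): name is "side" or "top"; returns the picture (384x512x3 uint8, red, green, blue); there is no depth.
- manip.get_calibration(name): a dict with "mtx" (3x3 intrinsics, pixels), "rvec" (rotation vector, rad) and "tvec" (3), from world to camera coordinates, as OpenCV has them. Camera axes: x right, y down, z forward; pixel columns grow to the right and rows downward; lengths in mm; the calibration is good to about 2 mm. A picture is of the moment at which its call begins. get_calibration takes no time and is no camera call.
- manip.job_done(): hands the job in, once; it reports no verdict.
Trained networks look in the newest picture that a camera, given by its name, has taken for a name from the list of things; names that differ only in an ending like _2 or _b are one class to them, and where a whole thing is asked for, a point or a joint stands for the part that bears it (a point fixed in the world has none). Each returns a list of dicts, best first, with "conf" (0 to 1); they miss things now and then, are a little off and sometimes report something else, mostly with a low value. They report only what shows in the picture. A call takes as long as a camera call.
- manip.search_frame(name, camera): "position" ([x, y, z] in mm, in the coordinates of the camera as it stood for that picture, good to about 4 mm: the middle of the surface that is visible of it).
- manip.place_of(name, camera): "position" ([x, y, z] in mm, in the coordinates of the camera as it stood for that picture, good to about 4 mm: a listed point, or the origin of a listed thing).
The state is a dict: "t": time; "joint_positions": joint angles; "joint_vel": joint speeds; "effort": joint torques, N m; "tcp_pos": TCP position; "ee_rot": TCP orientation; "contact_force": force on the tool from outside, world axes, zero at the start; "torque": the same for the moment, N m; "finger_gap": finger opening in mm.
Only numpy, scipy, OpenCV 4.12 (cv2) and the standard library are available. Lean on these libraries where they do the work, as an engineer would, in place of code of your own. Each camera call takes 0.05 s, during which the arm holds its last target. There are 200 camera calls.

### The job

Two of the three cartridge cavities in the aluminium valve manifold still have the old seat ring at the bottom: feel down them gently with the plug gauge until it reaches the bottom of the clear one, then stand the gauge back in the wooden stand. Press the new cartridge, nose down, into the clear cavity, past the drag of its O-ring, until its flange is fully home on the manifold, and let go. Use light hand force throughout; nothing may be rammed hard against the block.

Things in the scene. Friction and masses are not known exactly. Their poses are not given: they have to be found in the camera images.
- manifold: Fixed aluminium valve block, 78 mm wide (its x), 190 mm long (its y; 236 mm over the low feet at its ends), top face 64 mm above the bench. Origin at the centre of its underside, z up. Three round cavities 24 mm wide and 48 mm deep open in the top in a row along its y, 60 mm apart. Contact forces of over 70 N in all on the block (the O-ring's squeeze takes up to 20 N of it) spoil it.
- cavity_0 (a point): Centre of the mouth of the cavity at the manifold's -y end, in the plane of the top face; axes as the manifold's. A cavity that holds an old seat ring (loose aluminium ring, 21 mm outside, 8 mm hole, 10 mm high) stops the gauge 38 mm below the top face; in the clear one it goes down 48 mm. Which one is clear changes and is not told.
- cavity_1 (a point): The same for the middle cavity.
- cavity_2 (a point): The same for the cavity at the manifold's +y end.
- stand_hole_0 (a point): Centre of the mouth of one hole of the fixed hardwood stand (66 x 136 mm, 40 mm high, two holes 68 mm apart along its y), in the plane of its top; axes as the stand's, z up. The hole is 24 mm wide and 28 mm deep. One hole holds the gauge, the other the cartridge, either way round.
- stand_hole_1 (a point): The same for the other hole, at the stand's +y end.
- gauge_grip (a point): Plug gauge standing pin down in the stand: steel pin 18 mm thick, 58 mm long, under a dark knurled round handle 22 mm thick, 44 mm high; 102 mm long in all, 0.14 kg. This point is the centre of the handle, 80 mm above the pin's tip; z along the gauge, up.
- gauge_tip (a point): Centre of the flat end of the gauge's pin.
- cartridge_grip (a point): New cartridge standing nose down in the stand: bright nose 21 mm thick, 46 mm long, with tapered end and black O-ring, then a dark round flange 37 mm wide, 5 mm thick, then a dark round head 29 mm thick, 35 mm high; 86 mm long, about 0.2 kg. This point is on the axis in the head, 24 mm above the flange's underside, 70 mm above the nose's end; z up.
- cartridge_seat (a point): Centre of the underside of the cartridge's flange, 46 mm above the nose's end; in the plane of the manifold's top face when home. The O-ring enters a cavity when the flange is still about 14 mm above the face: a push of about 5 to 12 N is felt there, then a few N of drag on the way down.

How it is judged:
By the outcome, as a careful person would: the job done as asked, in the order asked, and still so for the second after the job is handed in, with the robot touching nothing.
It also fails if it takes over 72 s, if anything falls off the work surface, if the arm or the gripper's body presses on something with over 40 N, if the wrist force passes 120 N, or if a joint passes its speed limit or range.

## Working session

There is one attempt and no reset: what is moved stays moved. The work goes in short steps, Python scripts to look and compute and a tool call to move; the robot and the scene stay as the last step left them, time stands still between calls to the robot, and variables do not carry over. Pictures are saved under pics/ and viewed, on a budget of 10 in all, crops included, one or two more only if the job needs it, and the job is handed in when it is done.

Besides the shell and the picture viewer there is one more tool, called after ">>>" by a JSON object that holds its "fn" and its "kwargs", one argument or row to a line. arm_command: Moves the arm, as the interface text tells. Its arguments: {"type":"object","properties":{"motion":{"type":"array"},"squeeze":{"type":"number"}},"required":["motion"]}

```bash
ls; mkdir -p pics; cat > h.py <<'E'
import numpy as np, cv2
from scipy.spatial.transform import Rotation as R
from plant import manip
def cam(n):
    c=manip.get_calibration(n); return np.array(c["mtx"]),R.from_rotvec(np.ravel(c["rvec"])),np.ravel(c["tvec"])
def w(n,p): 
    K,r,t=cam(n); return r.inv().apply(np.array(p)-t)
def snap(n,f):
    im=manip.grab_frame(n); cv2.imwrite("pics/"+f,im[:,:,::-1]); return im
def proj(n,p):
    c=manip.get_calibration(n); return cv2.projectPoints(np.float64([p]),np.ravel(c["rvec"]),np.ravel(c["tvec"]),np.array(c["mtx"]),None)[0].ravel()
def ray(n,uv,z):
    K,r,t=cam(n); d=r.inv().apply(np.linalg.inv(K)@[uv[0],uv[1],1]); o=r.inv().apply(-t); return o+d*(z-o[2])/d[2]
E
python3 - <<'E'
from h import *
np.set_printoptions(precision=1,suppress=True)
s=manip.sense(); print(s, manip.hold_point_z)
for c in ["side","top"]:
    snap(c,c+"0.png")
    K,r,t=cam(c); print(c,r.inv().apply(-t),K[0,0],r.inv().apply([0,0,1]))
    for n in ["manifold","cavity_0","stand_hole_0","gauge_grip","gauge_tip","cartridge_grip","cartridge_seat"]:
        for d in manip.place_of(n,c)[:4]:
            p=w(c,d["position"]);print(c,n,round(d["conf"],2),p,proj(c,p))
E
```

```text
pics
{'t': 0.0, 'joint_positions': array([-1.3,  0.3,  1.5,  0. ,  1.3, -0.1]), 'joint_vel': array([ 0.,  0.,  0., -0.,  0.,  0.]), 'effort': array([ -0. , -43.1, -24.4,   0.1,   0.1,  -0. ]), 'tcp_pos': array([ 230.6, -471.5,  404. ]), 'ee_rot': array([-0.6,  0.4, -0.4,  0.6]), 'contact_force': array([0.4, 0.2, 0.3]), 'torque': array([ 0. , -0. , -0.1]), 'finger_gap': 91.64135619042183} 159.20000000000002
side [ 606.6 -784.3  748.1] 435.7449203104693 [-0.1  0.7 -0.7]
side manifold 0.7 [516.3 104.1  63.2] [262.9 151.2]
side manifold 0.64 [511.7  99.8  -1. ] [260.5 171.3]
side cavity_0 0.96 [516.2  98.6  60.8] [262.6 153.2]
side cavity_0 0.82 [493.5  43.2  67.9] [250.8 163.9]
side cavity_0 0.75 [533.9 155.5  63.7] [271.8 139.9]
side cavity_0 0.25 [ 534.9 -287.3   94.6] [248.7 265.6]
side stand_hole_0 0.91 [ 510.9 -224.7   39.6] [241.5 256.7]
side stand_hole_0 0.63 [ 534.4 -288.7   43.8] [248.5 282.3]
side gauge_grip 0.66 [ 533.1 -287.5   96.8] [247.8 264.9]
side gauge_tip 0.87 [ 534.6 -289.1   10.8] [248.6 292.2]
side cartridge_grip 0.92 [ 508.5 -223.6   87.8] [240.1 240.9]
side cartridge_seat 0.81 [ 511.2 -224.3   58.1] [241.6 250.8]
top [ 359.5  -79.7 1171.3] 430.60301635967255 [ 0.2  0.  -1. ]
top manifold 0.71 [512.7 100.3  -2.9] [203.8 210.2]
top cavity_0 0.83 [510.1  97.   63.4] [201.3 207.8]
top cavity_0 0.81 [490.3  39.   63. ] [223.2 216. ]
top cavity_0 0.7 [524.7 156.6  63.7] [178.7 201.7]
top stand_hole_0 0.61 [ 527.8 -291.2   42.3] [349.4 206.1]
top stand_hole_0 0.56 [ 512.  -223.8   42.2] [323.8 211.3]
top gauge_grip 0.5 [ 527.8 -291.6   92.1] [353.2 203.2]
top gauge_tip 0.73 [ 512.  -226.1   56.1] [325.3 210.7]
top gauge_tip 0.69 [ 527.8 -293.3   14.6] [348.2 207.6]
top cartridge_grip 0.61 [ 511.4 -226.8   78.1] [326.7 209.8]
top cartridge_seat 0.7 [ 509.8 -225.    59.1] [325.  211.3]
```

```bash
python3 - <<'E'
from h import *
s=cv2.imread("pics/side0.png");t=cv2.imread("pics/top0.png")
a=cv2.resize(s[110:310,180:340],None,fx=2.5,fy=2.5);b=cv2.resize(t[150:270,150:380][:,:],None,fx=1.7,fy=1.7)
im=np.zeros((600,800,3),np.uint8);im[:500,:400]=a;im[:204,405:796]=b[:204,:391];
im[210:503,405:796]=cv2.resize(t,(391,293));cv2.imwrite("pics/m0.png",im)
q=manip.sense()["ee_rot"];print(R.from_quat(q).as_matrix())
E
```

```text
[[ 4.39236350e-01  3.02689166e-05  8.98371542e-01]
 [-8.98371541e-01 -5.32184969e-05  4.39236351e-01]
 [ 6.11051916e-05 -9.99999998e-01  3.81723484e-06]]
```

View pics/m0.png

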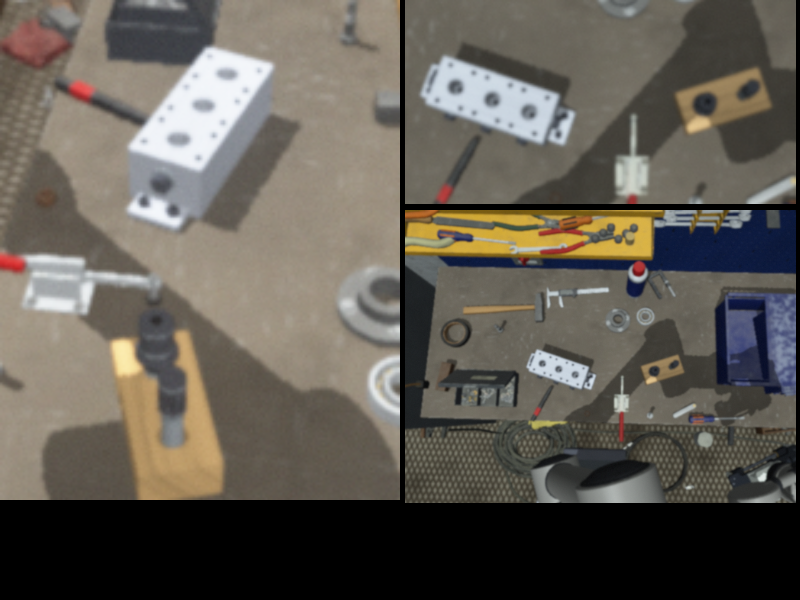

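View pics/side0.png

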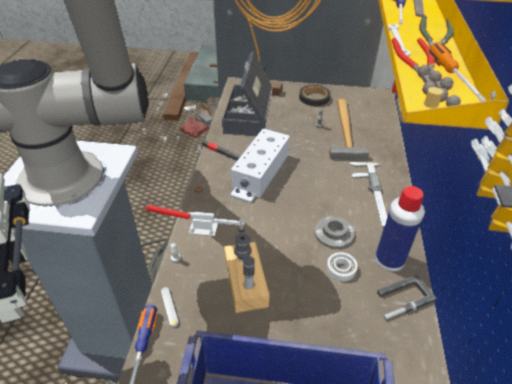

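```bash
python3 - <<'E'
from h import *
np.set_printoptions(precision=1,suppress=True)
guess=np.array([[491.5,41,64],[512,98.5,64],[528,156,64]])
for c in ["side","top"]:
    g=cv2.GaussianBlur(cv2.cvtColor(cv2.imread(f"pics/{c}0.png"),cv2.COLOR_BGR2GRAY),(0,0),0.5).astype(float)
    P=[]
    for p in guess:
        u,v=proj(c,p); K,r,t=cam(c)
        for _ in range(4):
            # dark weights in world-plane disc radius 17 around current centre
            vv,uu=np.mgrid[int(v)-10:int(v)+11,int(u)-10:int(u)+11]
            ctr=ray(c,(u,v),64)
            X=np.array([ray(c,(a,b),64) for a,b in zip(uu.ravel(),vv.ravel())])
            m=np.hypot(*(X-ctr)[:,:2].T)<18
            gv=g[vv.ravel(),uu.ravel()]
            wt=np.clip(np.percentile(gv[m],80)-15-gv,0,60)*m
            u,v=(wt@uu.ravel())/wt.sum(),(wt@vv.ravel())/wt.sum()
        x=ray(c,(u,v),64);P.append(x);print(c,np.array([u,v]),x)
    P=np.array(P);d=P[2]-P[0];print(c,"centre",P.mean(0),"len",np.linalg.norm(d),"yaw",np.degrees(np.arctan2(-d[0],d[1])))
E
```

```text
side [251.1 165.3] [494.2  42.6  64. ]Traceback (most recent call last):
  File "<stdin>", line 13, in <module>
  File "h.py", line 13, in ray
    K,r,t=cam(n); d=r.inv().apply(np.linalg.inv(K)@[uv[0],uv[1],1]); o=r.inv().apply(-t); return o+d*(z-o[2])/d[2]
          ~~~^^^
  File "h.py", line 5, in cam
    c=manip.get_calibration(n); return np.array(c["mtx"]),R.from_rotvec(np.ravel(c["rvec"])),np.ravel(c["tvec"])
ValueError: time passes only in moves, steps and waits
```

```bash
python3 - <<'E'
s=open('h.py').read()
s=s.replace("def cam(n):","import functools\n@functools.lru_cache\ndef cal(n): return manip.get_calibration(n)\ndef cam(n):").replace("c=manip.get_calibration(n);","c=cal(n);")
s+='''
def blobs(c,im,guess,z=64,rad=18,off=15):
    g=cv2.cvtColor(im,cv2.COLOR_RGB2GRAY).astype(float); P=[]
    for p in guess:
        u,v=proj(c,p)
        for _ in range(4):
            vv,uu=np.mgrid[int(v)-10:int(v)+11,int(u)-10:int(u)+11]; ctr=ray(c,(u,v),z)
            X=np.array([ray(c,(a,b),z) for a,b in zip(uu.ravel(),vv.ravel())])
            m=np.hypot(*(X-ctr)[:,:2].T)<rad; gv=g[vv.ravel(),uu.ravel()]
            wt=np.clip(np.percentile(gv[m],80)-off-gv,0,60)*m
            u,v=(wt@uu.ravel())/wt.sum(),(wt@vv.ravel())/wt.sum()
        P.append(ray(c,(u,v),z)); print(c,np.array([u,v]),P[-1])
    return np.array(P)
'''
open('h.py','w').write(s)
E
python3 - <<'E'
from h import *
np.set_printoptions(precision=1,suppress=True)
guess=np.array([[491.5,41,64],[512,98.5,64],[528,156,64]])
for c in ["side","top"]:
    P=blobs(c,cv2.imread(f"pics/{c}0.png")[:,:,::-1].copy(),guess)
    d=P[2]-P[0];print(c,"centre",P.mean(0),"len",np.linalg.norm(d),"yaw",np.degrees(np.arctan2(-d[0],d[1])))
print(manip.sense()["t"])
E
```

```text
side [251.1 165.3] [494.2  42.6  64. ]
side [261.  151.8] [512.  100.1  64. ]
side [270.4 139.2] [530.1 157.7  64. ]
side centre [512.1 100.1  64. ] len 120.5659678746794 yaw -17.309829005940333
top [222.4 215.4] [491.8  41.   64. ]
top [200.7 208.1] [509.2  98.2  64. ]
top [179.3 200.7] [527.2 155.2  64. ]
top centre [509.4  98.1  64. ] len 119.66411695470855 yaw -17.240499857021472
0.8
```

>>> {"fn": "arm_command", "kwargs": {
  "motion": [
    [0.2,-4,0,41,0],
    [0.2,-4,0,41,0],
    [0.2,-4,0,41,0],
    [0.2,-4,0,41,0],
    [0.2,-4,0,41,0],
    [0.2,-4,0,41,0],
    [0.2,-4,0,41,0],
    [0.2,-4,0,41,0]
  ]
}}

```text
t: 1.47
tcp_pos: [512.8, -297.3, 404.8]
ee_rot: [0.6, -0.374, 0.374, -0.6]
contact_force: [0.8, -1.2, -0.4]
finger_gap: 55.2
```

>>> {"fn": "arm_command", "kwargs": {
  "motion": [
    [0.2,0,5,0,-7],
    [0.2,0,5,0,-7],
    [0.2,0,5,0,-7],
    [0.2,0,5,0,-7],
    [0.2,0,5,0,-7],
    [0.2,0,5,0,-7],
    [0.2,0,5,0,-7],
    [0.2,0,5,0,-7]
  ]
}}

```text
t: 2.13
tcp_pos: [511.3, -298.8, 364.4]
ee_rot: [0.706, -0.047, 0.047, -0.706]
contact_force: [-0.3, -0.3, -0.6]
finger_gap: 55.4
```

>>> {"fn": "arm_command", "kwargs": {
  "motion": [
    [0.2,0,5,0,-7],
    [0.2,0,5,0,-7],
    [0.2,0,5,0,-7],
    [0.2,0,0,0,-4],
    [0.2,0,0,0,0]
  ]
}}

```text
t: 2.55
tcp_pos: [511.2, -298.8, 349.3]
ee_rot: [-0.699, -0.106, 0.106, 0.699]
contact_force: [-0.4, -0.1, 0.5]
finger_gap: 55.3
```

>>> {"fn": "arm_command", "kwargs": {
  "motion": [
    [0.2,21,0,3,0],
    [0.2,0,10,0,0],
    [0.2,0,20,0,0],
    [0.2,0,20,0,0],
    [0.2,0,20,0,0],
    [0.2,0,15,0,0],
    [0.2,0,8,0,0],
    [0.2,0,5,0,0]
  ],
  "squeeze": 20
}}

```text
t: 3.22
tcp_pos: [530.1, -289.7, 250.4]
ee_rot: [-0.699, -0.104, 0.105, 0.7]
contact_force: [1.2, 1.5, -0.2]
finger_gap: 55.1
```

>>> {"fn": "arm_command", "kwargs": {
  "motion": [
    [-1,0,0,0,0],
    [-1,0,0,0,0],
    [-1,0,0,0,0],
    [-1,0,0,0,0],
    [-1,0,0,0,0]
  ]
}}

```text
t: 3.63
tcp_pos: [530.6, -289.9, 252.6]
ee_rot: [0.7, 0.105, -0.104, -0.699]
contact_force: [0.5, -0.8, 0.1]
finger_gap: 26.5
```

>>> {"fn": "arm_command", "kwargs": {
  "motion": [
    [-1,0,0,0,0],
    [-1,0,0,0,0],
    [-1,0,0,0,0],
    [-1,0,-10,0,0],
    [-1,0,-25,0,0],
    [-1,0,-35,0,0],
    [-1,0,-30,0,0],
    [-1,0,-10,0,0]
  ]
}}

```text
t: 4.3
tcp_pos: [530.8, -290.1, 367.0]
ee_rot: [0.701, 0.107, -0.103, -0.697]
contact_force: [0.3, -1.1, 0.0]
finger_gap: 21.9
```

>>> {"fn": "arm_command", "kwargs": {
  "motion": [
    [-1,8,0,41,0],
    [-1,8,0,41,0],
    [-1,8,0,41,0],
    [-1,8,0,41,0],
    [-1,8,0,41,0],
    [-1,8,0,41,0],
    [-1,8,0,41,0],
    [-1,6,0,41,0]
  ]
}}

```text
t: 4.97
tcp_pos: [492.7, 43.0, 361.3]
ee_rot: [0.699, 0.104, -0.105, -0.699]
contact_force: [0.7, -0.5, -2.2]
finger_gap: 21.5
```

>>> {"fn": "arm_command", "kwargs": {
  "motion": [
    [-1,0,20,0,0],
    [-1,0,20,0,0],
    [-1,0,7,0,0],
    [-1,0,0,0,0],
    [-1,0,0,0,0]
  ]
}}

```text
t: 5.38
tcp_pos: [493.6, 40.8, 314.6]
ee_rot: [-0.699, -0.104, 0.105, 0.699]
contact_force: [-0.2, 0.3, -0.9]
finger_gap: 21.5
```

```bash
python3 - <<'E'
from h import *
np.set_printoptions(precision=2,suppress=True)
s=manip.sense();print(s["tcp_pos"],R.from_quat(s["ee_rot"]).as_matrix(),s["contact_force"],s["torque"])
a=snap("side","s1.png");b=snap("top","t1.png")
for c in ["side","top"]:
    for n in ["gauge_grip","gauge_tip","cavity_0"]:
        for d in manip.place_of(n,c)[:3]: print(c,n,round(d["conf"],2),w(c,d["position"]))
u,v=map(int,proj("side",[493,42,100]));im=cv2.resize(a[v-60:v+60,u-60:u+60],(600,600),interpolation=cv2.INTER_CUBIC);print(u,v,proj("side",[493,42,64]),proj("side",[493,42,s["tcp_pos"][2]-239]))
cv2.imwrite("pics/c1.png",im[:,:,::-1])
E
```

```text
[493.65  40.81 314.64] [[ 0.96 -0.   -0.29]
 [ 0.29 -0.    0.96]
 [-0.   -1.    0.  ]] [-0.15  0.34 -0.88] [-0.03 -0.13 -0.  ]
side gauge_grip 0.82 [493.34  41.5  159.12]
side gauge_tip 0.84 [494.41  44.09  72.82]
side gauge_tip 0.23 [512.31  98.85  -2.5 ]
side cavity_0 0.7 [534.44 157.1   63.64]
side cavity_0 0.64 [515.65 100.05  64.76]
side cavity_0 0.61 [494.2   43.22  66.43]
top cavity_0 0.92 [491.75  39.45  64.47]
top cavity_0 0.75 [528.73 158.16  61.78]
top cavity_0 0.72 [508.77 100.66  63.72]
250 153 [250.59 165.39] [250.59 161.7 ]
```

View pics/c1.png

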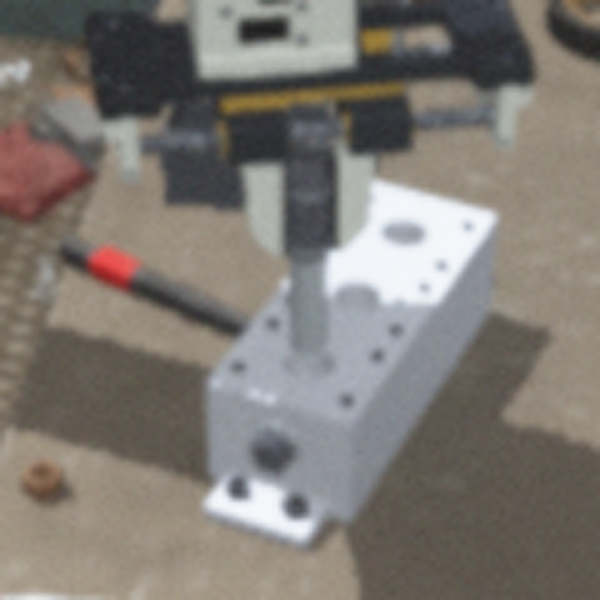

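>>> {"fn": "arm_command", "kwargs": {
  "motion": [
    [-1,0,4,0,0],
    [-1,0,3,0,0],
    [-1,0,2,0,0],
    [-1,0,2,0,0],
    [-1,0,2,0,0],
    [-1,0,1,0,0],
    [-1,0,1,0,0],
    [-1,0,0,0,0]
  ]
}}

```text
t: 6.45
tcp_pos: [493.6, 41.2, 299.5]
ee_rot: [0.699, 0.105, -0.105, -0.699]
contact_force: [0.4, 1.1, -1.3]
finger_gap: 21.6
```

>>> {"fn": "arm_command", "kwargs": {
  "motion": [
    [-1,0,5,0,0],
    [-1,0,6,0,0],
    [-1,0,6,0,0],
    [-1,0,5,0,0],
    [-1,0,4,0,0],
    [-1,0,2,0,0],
    [-1,0,0,0,0]
  ]
}}

```text
t: 7.03
tcp_pos: [493.4, 41.2, 271.1]
ee_rot: [-0.699, -0.104, 0.105, 0.699]
contact_force: [1.1, -0.1, -1.2]
finger_gap: 21.5
```

>>> {"fn": "arm_command", "kwargs": {
  "motion": [
    [-1,0,2,0,0],
    [-1,0,1,0,0],
    [-1,0,1,0,0],
    [-1,0,1,0,0],
    [-1,0,1,0,0],
    [-1,0,1,0,0],
    [-1,0,1,0,0],
    [-1,0,0,0,0]
  ]
}}

```text
t: 7.7
tcp_pos: [493.5, 41.2, 263.5]
ee_rot: [0.699, 0.105, -0.105, -0.699]
contact_force: [0.1, 0.8, -1.7]
finger_gap: 21.4
```

>>> {"fn": "arm_command", "kwargs": {
  "motion": [
    [-1,0,2,0,0],
    [-1,0,1,0,0],
    [-1,0,1,0,0],
    [-1,0,1,0,0],
    [-1,0,1,0,0],
    [-1,0,0.5,0,0],
    [-1,0,0.5,0,0],
    [-1,0,0,0,0]
  ]
}}

```text
t: 8.37
tcp_pos: [493.6, 41.2, 256.6]
ee_rot: [0.699, 0.105, -0.105, -0.699]
contact_force: [0.7, -0.5, -0.8]
finger_gap: 21.6
```

>>> {"fn": "arm_command", "kwargs": {
  "motion": [
    [-1,0,0.5,0,0],
    [-1,0,0.5,0,0],
    [-1,0,0.5,0,0],
    [-1,0,0.5,0,0],
    [-1,0,0,0,0]
  ]
}}

```text
t: 8.78
tcp_pos: [493.8, 41.2, 256.2]
ee_rot: [0.699, 0.106, -0.104, -0.699]
contact_force: [-3.5, -0.1, 12.8]
finger_gap: 21.3
```

>>> {"fn": "arm_command", "kwargs": {
  "motion": [
    [-1,0,-4,0,0],
    [-1,0,-12,0,0],
    [-1,0,-20,0,0],
    [-1,0,-25,0,0],
    [-1,0,-25,0,0],
    [-1,0,-20,0,0],
    [-1,0,-10,0,0],
    [-1,0,0,0,0]
  ]
}}

```text
t: 9.45
tcp_pos: [494.0, 41.3, 373.2]
ee_rot: [0.7, 0.107, -0.103, -0.699]
contact_force: [0.5, -0.6, -0.7]
finger_gap: 21.1
```

>>> {"fn": "arm_command", "kwargs": {
  "motion": [
    [-1,-8,0,-41,0],
    [-1,-8,0,-41,0],
    [-1,-8,0,-41,0],
    [-1,-8,0,-41,0],
    [-1,-8,0,-41,0],
    [-1,-8,0,-41,0],
    [-1,-8,0,-41,0],
    [-1,-6,0,-40,0]
  ]
}}

```text
t: 10.12
tcp_pos: [529.6, -291.1, 369.3]
ee_rot: [-0.699, -0.104, 0.105, 0.7]
contact_force: [0.9, -0.4, -1.5]
finger_gap: 21.2
```

>>> {"fn": "arm_command", "kwargs": {
  "motion": [
    [-1,0,0,0,0],
    [-1,0,20,0,0],
    [-1,0,25,0,0],
    [-1,0,15,0,0],
    [-1,0,5,0,0],
    [-1,0,0,0,0]
  ]
}}

```text
t: 10.62
tcp_pos: [529.8, -288.4, 303.4]
ee_rot: [-0.698, -0.104, 0.106, 0.7]
contact_force: [0.3, -0.6, -1.7]
finger_gap: 21.2
```

>>> {"fn": "arm_command", "kwargs": {
  "motion": [
    [-1,0.5,8,-1.5,0],
    [-1,0,8,0,0],
    [-1,0,5,0,0],
    [-1,0,3,0,0],
    [-1,0,3,0,0],
    [-1,0,3,0,0],
    [-1,0,2,0,0],
    [-1,0,0,0,0]
  ]
}}

```text
t: 11.28
tcp_pos: [531.1, -290.1, 273.5]
ee_rot: [-0.699, -0.105, 0.105, 0.699]
contact_force: [0.2, -0.0, -0.9]
finger_gap: 21.4
```

Entered (tip about 7 mm below the stand's top). On down to the bottom.

>>> {"fn": "arm_command", "kwargs": {
  "motion": [
    [-1,0,6,0,0],
    [-1,0,6,0,0],
    [-1,0,4,0,0],
    [-1,0,2,0,0],
    [-1,0,1,0,0],
    [-1,0,1,0,0],
    [-1,0,1,0,0],
    [-1,0,0,0,0]
  ]
}}

```text
t: 11.95
tcp_pos: [531.1, -290.1, 252.7]
ee_rot: [0.699, 0.105, -0.105, -0.699]
contact_force: [1.3, 0.7, -2.3]
finger_gap: 21.7
```

>>> {"fn": "arm_command", "kwargs": {
  "motion": [
    [-1,0,0.5,0,0],
    [-1,0,0,0,0],
    [0.2,0,0,0,0],
    [0.2,0,0,0,0],
    [0.2,0,0,0,0],
    [0.2,0,0,0,0],
    [0.2,0,0,0,0],
    [0.2,0,0,0,0]
  ]
}}

```text
t: 12.62
tcp_pos: [531.0, -290.1, 252.2]
ee_rot: [0.699, 0.105, -0.105, -0.699]
contact_force: [0.1, -0.1, -0.0]
finger_gap: 53.8
```

>>> {"fn": "arm_command", "kwargs": {
  "motion": [
    [0.2,0,-8,0,0],
    [0.2,0,-15,0,0],
    [0.2,0,-20,0,0],
    [0.2,0,-15,0,0],
    [0.2,0,-10,0,0],
    [0.2,0,0,30,0],
    [0.2,0,0,20,0],
    [0.2,0,0,16,0]
  ]
}}

```text
t: 13.28
tcp_pos: [511.1, -225.8, 320.6]
ee_rot: [-0.699, -0.105, 0.105, 0.699]
contact_force: [-0.3, 0.2, 0.2]
finger_gap: 55.4
```

```bash
python3 - <<'E'
from h import *
np.set_printoptions(precision=2,suppress=True)
s=manip.sense();print(s["tcp_pos"],s["finger_gap"])
a=snap("side","s2.png");b=snap("top","t2.png")
for c in ["side","top"]:
    for n in ["gauge_grip","gauge_tip","cartridge_grip","cartridge_seat","stand_hole_0"]:
        for d in manip.place_of(n,c)[:2]: print(c,n,round(d["conf"],2),w(c,d["position"]))
u,v=map(int,proj("side",[515,-250,80]));im=cv2.resize(a[v-60:v+60,u-60:u+60],(600,600),interpolation=cv2.INTER_CUBIC);print(u,v)
cv2.imwrite("pics/c2.png",im[:,:,::-1])
E
```

```text
[ 511.07 -225.75  320.58] 55.372527122920395
side gauge_grip 0.62 [ 531.37 -288.01   95.55]
side gauge_tip 0.88 [ 531.81 -288.89   13.69]
side cartridge_grip 0.55 [ 510.66 -224.69   87.91]
side cartridge_seat 0.81 [ 510.21 -220.81   60.84]
side stand_hole_0 0.96 [ 512.46 -220.69   41.27]
side stand_hole_0 0.78 [ 532.96 -290.59   42.8 ]
top cartridge_grip 0.36 [ 511.88 -228.09   77.61]
top cartridge_grip 0.19 [524.55 153.34  62.01]
top cartridge_seat 0.35 [ 512.68 -224.31   58.25]
top stand_hole_0 0.48 [ 507.87 -223.8    40.12]
241 254
```

View pics/c2.png

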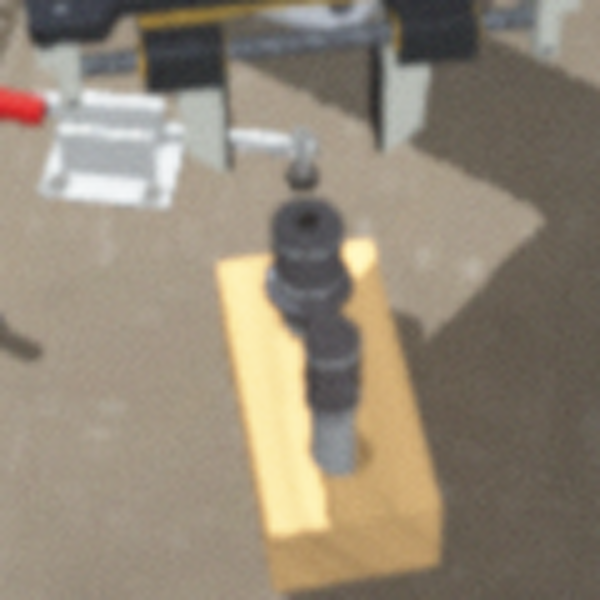

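>>> {"fn": "arm_command", "kwargs": {
  "motion": [
    [0.2,0,12,0,0],
    [0.2,0,18,0,0],
    [0.2,0,18,0,0],
    [0.2,0,14,0,0],
    [0.2,0,8,0,0],
    [0.2,0,4,0,0],
    [0.2,0,2,0,0],
    [0.2,0,0,0,0]
  ],
  "squeeze": 35
}}

```text
t: 14.55
tcp_pos: [511.9, -227.2, 244.4]
ee_rot: [0.699, 0.105, -0.105, -0.699]
contact_force: [0.6, 0.2, 0.6]
finger_gap: 55.0
```

>>> {"fn": "arm_command", "kwargs": {
  "motion": [
    [-1,0,0,0,0],
    [-1,0,0,0,0],
    [-1,0,0,0,0],
    [-1,0,0,0,0],
    [-1,0,0,0,0],
    [-1,0,0,0,0],
    [-1,0,0,0,0]
  ]
}}

```text
t: 15.13
tcp_pos: [511.9, -227.1, 244.6]
ee_rot: [0.699, 0.105, -0.105, -0.699]
contact_force: [-0.6, 0.6, 2.6]
finger_gap: 28.2
```

>>> {"fn": "arm_command", "kwargs": {
  "motion": [
    [-1,0,0,0,0],
    [-1,0,-8,0,0],
    [-1,0,-20,0,0],
    [-1,0,-25,0,0],
    [-1,0,-25,0,0],
    [-1,0,-20,0,0],
    [-1,0,-8,0,0],
    [-1,0,0,0,0]
  ]
}}

```text
t: 15.8
tcp_pos: [511.8, -227.1, 352.1]
ee_rot: [0.7, 0.106, -0.104, -0.698]
contact_force: [-0.8, -0.4, -3.2]
finger_gap: 28.1
```

>>> {"fn": "arm_command", "kwargs": {
  "motion": [
    [-1,5,0,20,0],
    [-1,9,0,38,0],
    [-1,9,0,40,0],
    [-1,9,0,40,0],
    [-1,9,0,40,0],
    [-1,9,0,40,0],
    [-1,8,0,30,0],
    [-1,3.5,0,14,0]
  ]
}}

```text
t: 16.47
tcp_pos: [492.4, 45.0, 348.5]
ee_rot: [-0.699, -0.105, 0.107, 0.7]
contact_force: [-0.6, -0.4, -2.1]
finger_gap: 28.3
```

>>> {"fn": "arm_command", "kwargs": {
  "motion": [
    [-1,0,10,0,0],
    [-1,0,15,0,0],
    [-1,0,10,0,0],
    [-1,0,5,0,0],
    [-1,0,0,0,0],
    [-1,0,0,0,0]
  ]
}}

```text
t: 16.97
tcp_pos: [493.5, 41.4, 309.5]
ee_rot: [-0.699, -0.104, 0.105, 0.699]
contact_force: [0.5, -0.2, -2.4]
finger_gap: 28.3
```

```bash
python3 - <<'E'
from h import *
np.set_printoptions(precision=2,suppress=True)
s=manip.sense();print(s["tcp_pos"],s["finger_gap"],s["contact_force"])
a=snap("side","s3.png")
for c in ["side"]:
    for n in ["cartridge_grip","cartridge_seat","cavity_0"]:
        for d in manip.place_of(n,c)[:3]: print(c,n,round(d["conf"],2),w(c,d["position"]))
im=cv2.resize(a[103:203,200:300],(600,600),interpolation=cv2.INTER_CUBIC)
cv2.imwrite("pics/c3.png",im[:,:,::-1])
E
```

```text
[493.52  41.4  309.54] 28.322525797239752 [ 0.55 -0.19 -2.37]
side cartridge_grip 0.94 [494.12  40.25 149.9 ]
side cartridge_seat 0.57 [489.27  43.58 125.81]
side cavity_0 0.88 [496.4   43.36  66.03]
side cavity_0 0.6 [532.83 155.5   62.73]
```

View pics/c3.png

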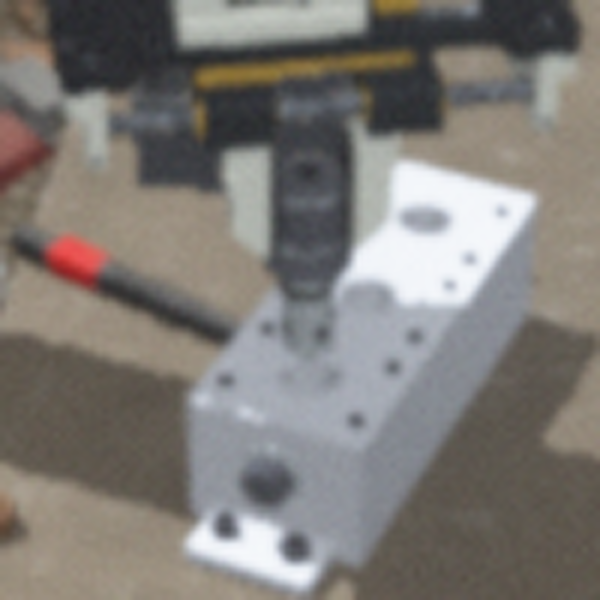

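>>> {"fn": "arm_command", "kwargs": {
  "motion": [
    [-1,0,5,0,0],
    [-1,0,4,0,0],
    [-1,0,2,0,0],
    [-1,0,2,0,0],
    [-1,0,2,0,0],
    [-1,0,2,0,0],
    [-1,0,1,0,0],
    [-1,0,0,0,0]
  ]
}}

```text
t: 17.83
tcp_pos: [493.6, 41.5, 292.0]
ee_rot: [0.699, 0.105, -0.105, -0.699]
contact_force: [-0.1, -0.2, -2.8]
finger_gap: 28.1
```

>>> {"fn": "arm_command", "kwargs": {
  "motion": [
    [-1,0,1,0,0],
    [-1,0,1,0,0],
    [-1,0,1,0,0],
    [-1,0,1,0,0],
    [-1,0,0,0,0]
  ]
}}

```text
t: 18.25
tcp_pos: [493.6, 41.5, 288.0]
ee_rot: [0.699, 0.105, -0.105, -0.699]
contact_force: [-0.3, 0.2, -2.3]
finger_gap: 28.5
```

Nose is in the mouth with no contact force. Down to just above the O-ring.

>>> {"fn": "arm_command", "kwargs": {
  "motion": [
    [-1,0,2,0,0],
    [-1,0,2,0,0],
    [-1,0,2,0,0],
    [-1,0,2,0,0],
    [-1,0,2,0,0],
    [-1,0,2,0,0],
    [-1,0,2,0,0],
    [-1,0,0,0,0]
  ]
}}

```text
t: 18.92
tcp_pos: [493.6, 41.5, 273.8]
ee_rot: [0.699, 0.105, -0.105, -0.699]
contact_force: [1.3, -0.6, -2.3]
finger_gap: 28.3
```

>>> {"fn": "arm_command", "kwargs": {
  "motion": [
    [-1,0,2,0,0],
    [-1,0,2,0,0],
    [-1,0,1,0,0],
    [-1,0,1,0,0],
    [-1,0,1,0,0],
    [-1,0,1,0,0],
    [-1,0,1,0,0],
    [-1,0,0,0,0]
  ]
}}

```text
t: 19.58
tcp_pos: [493.7, 41.5, 265.2]
ee_rot: [0.699, 0.105, -0.105, -0.699]
contact_force: [-0.8, -1.3, -0.8]
finger_gap: 28.1
```

>>> {"fn": "arm_command", "kwargs": {
  "motion": [
    [-1,0,1,0,0],
    [-1,0,1,0,0],
    [-1,0,1,0,0],
    [-1,0,1,0,0],
    [-1,0,0,0,0]
  ]
}}

```text
t: 20.0
tcp_pos: [494.0, 41.1, 261.6]
ee_rot: [0.7, 0.105, -0.104, -0.699]
contact_force: [0.8, -3.2, 0.5]
finger_gap: 27.8
```

>>> {"fn": "arm_command", "kwargs": {
  "motion": [
    [-1,0,1,0,0],
    [-1,0,1,0,0],
    [-1,0,1,0,0],
    [-1,0,1,0,0],
    [-1,0,0,0,0]
  ]
}}

```text
t: 20.42
tcp_pos: [493.8, 41.4, 256.9]
ee_rot: [0.699, 0.105, -0.105, -0.699]
contact_force: [2.1, -4.8, -1.3]
finger_gap: 28.4
```

>>> {"fn": "arm_command", "kwargs": {
  "motion": [
    [-1,0,1,0,0],
    [-1,0,1,0,0],
    [-1,0,1,0,0],
    [-1,0,1,0,0],
    [-1,0,0.5,0,0],
    [-1,0,0.5,0,0],
    [-1,0,0,0,0]
  ]
}}

```text
t: 21.0
tcp_pos: [493.8, 41.4, 252.1]
ee_rot: [0.699, 0.105, -0.105, -0.699]
contact_force: [1.9, -5.3, 1.4]
finger_gap: 28.2
```

>>> {"fn": "arm_command", "kwargs": {
  "motion": [
    [-1,0,0.5,0,0],
    [-1,0,0.5,0,0],
    [-1,0,0.5,0,0],
    [-1,0,0,0,0]
  ]
}}

```text
t: 21.33
tcp_pos: [493.8, 41.4, 250.7]
ee_rot: [0.699, 0.105, -0.105, -0.699]
contact_force: [1.7, -5.1, 2.3]
finger_gap: 28.6
```

>>> {"fn": "arm_command", "kwargs": {
  "motion": [
    [-1,0,0.5,0,0],
    [-1,0,0.5,0,0],
    [-1,0,0.5,0,0],
    [-1,0,0,0,0]
  ]
}}

```text
t: 21.67
tcp_pos: [493.8, 41.3, 250.5]
ee_rot: [0.7, 0.105, -0.105, -0.699]
contact_force: [-2.0, -5.2, 16.1]
finger_gap: 28.2
```

>>> {"fn": "arm_command", "kwargs": {
  "motion": [
    [-1,0,0.5,0,0],
    [-1,0,0.5,0,0],
    [-1,0,0,0,0]
  ]
}}

```text
t: 21.92
tcp_pos: [493.8, 41.3, 250.4]
ee_rot: [0.7, 0.106, -0.104, -0.699]
contact_force: [-5.7, -4.5, 25.4]
finger_gap: 28.4
```

Firm stop at the expected height (flange home). Relax the push, open, back off, then look.

>>> {"fn": "arm_command", "kwargs": {
  "motion": [
    [-1,0,-1,0,0],
    [-1,0,-1,0,0],
    [0.2,0,0,0,0],
    [0.2,0,0,0,0],
    [0.2,0,0,0,0],
    [0.2,0,0,0,0],
    [0.2,0,0,0,0],
    [0.2,0,0,0,0]
  ]
}}

```text
t: 22.58
tcp_pos: [493.5, 41.7, 250.0]
ee_rot: [-0.699, -0.105, 0.105, 0.699]
contact_force: [-0.0, 0.5, -0.2]
finger_gap: 55.0
```

>>> {"fn": "arm_command", "kwargs": {
  "motion": [
    [0.2,0,-5,0,0],
    [0.2,0,-20,0,0],
    [0.2,0,-35,0,0],
    [0.2,0,-35,0,0],
    [0.2,0,-20,-20,0],
    [0.2,0,0,-40,0],
    [0.2,0,0,-40,0],
    [0.2,0,0,-20,0]
  ]
}}

```text
t: 23.25
tcp_pos: [529.5, -76.3, 366.4]
ee_rot: [0.7, 0.105, -0.104, -0.699]
contact_force: [0.1, -0.4, 0.2]
finger_gap: 55.2
```

```bash
python3 - <<'E'
from h import *
np.set_printoptions(precision=2,suppress=True)
s=manip.sense();print(s["t"],s["tcp_pos"],s["finger_gap"],s["contact_force"])
a=snap("side","s4.png");b=snap("top","t4.png")
for c in ["side","top"]:
    for n in ["cartridge_grip","cartridge_seat","cavity_0","gauge_grip","gauge_tip"]:
        for d in manip.place_of(n,c)[:3]: print(c,n,round(d["conf"],2),w(c,d["position"]))
im=np.hstack([cv2.resize(a[110:200,210:300],(400,400),interpolation=cv2.INTER_CUBIC),cv2.resize(a[210:300,200:290],(400,400),interpolation=cv2.INTER_CUBIC)])
cv2.imwrite("pics/c4.png",im[:,:,::-1])
E
```

```text
23.25 [529.55 -76.31 366.37] 55.215075070307094 [ 0.09 -0.37  0.21]
side cartridge_grip 0.4 [533.06 156.1   62.75]
side cartridge_seat 0.51 [490.16  43.88  68.18]
side cavity_0 0.88 [532.48 158.03  65.27]
side cavity_0 0.86 [516.45 104.94  64.11]
side cavity_0 0.77 [494.52  41.4   66.81]
side gauge_grip 0.86 [ 531.61 -286.69   95.16]
side gauge_tip 0.79 [ 530.04 -290.63   11.79]
top cartridge_grip 0.64 [489.94  41.1   87.31]
top cartridge_grip 0.6 [ 532.54 -289.86   40.9 ]
top cartridge_seat 0.48 [490.46  40.3   65.38]
top cavity_0 0.97 [526.24 156.01  60.61]
top cavity_0 0.95 [511.22  95.61  65.05]
top cavity_0 0.63 [493.28  38.38  65.21]
top gauge_grip 0.58 [ 529.87 -292.63   92.72]
top gauge_tip 0.65 [ 527.9  -295.53   13.57]
top gauge_tip 0.36 [ 528.67 -290.76   92.35]
top gauge_tip 0.21 [493.16  38.91  85.37]
```

View pics/c4.png

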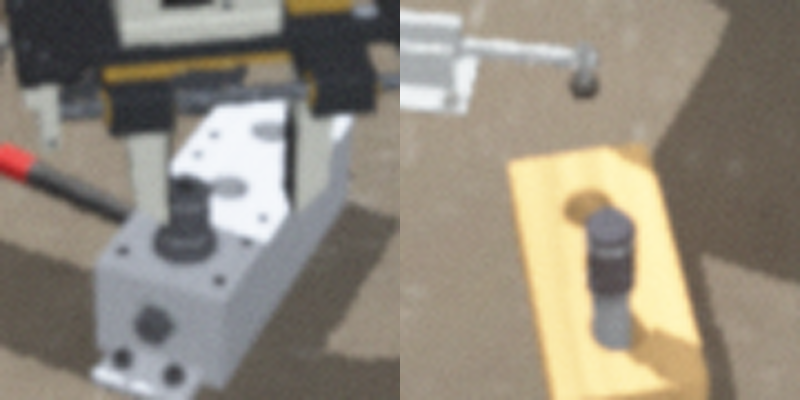

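The picture shows the cartridge upright with its flange flat on the block (crop about 186,245). The gauge stands upright in the stand (about 612,290), and the gripper is clear of everything.

```bash
python3 -c "
from h import *
print(manip.job_done(), manip.sense()['t'])"
```

```text
the job is handed in; nothing more can be done
the job is handed in; nothing more can be done
```

The cartridge is pressed home in cavity_0, the clear one, the gauge is back in its own stand hole, and the job is handed in at about 24 s.

- **Feeling the cavities:** cavity_0 was the first one I felt. The gauge passed the 38 mm ring level with no force and stopped about 48 mm down at about 13 N. I did not need to feel the other two.
- **Pressing the cartridge:** it took a few newtons of O-ring drag and stopped dead at the height expected for a home flange. The highest reading was about 25 N at that stop, taken at the end of each move, so brief peaks between readings are not covered.
- **Last checks:** the final pictures show the flange flat on the block, the gauge upright in the stand and the gripper clear of everything, with force readings near zero.
- **Disagreements:** the two cameras differed by about 3 mm, so I used their average. The side network's `cartridge_grip` (low confidence) landed on cavity_2, and two weaker top-camera reports were also misplaced. The side network put `cartridge_seat` about 4 mm high, while the top camera put it at 65 mm against the face at 64 mm. I relied on the firm stop and the pictures instead. The O-ring's bite also felt milder than the 5 to 12 N described, at about 3 N in the readings.

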